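# Knock the candle cup out of its wooden holder

### The job

Take the oblong wooden candle holder and, feeling for the hole in its underside, press it gently down over the upright pin of the knock-out stand until it sits on the round rest plate and the pin has poked the steel cup up out of it; never lean on the stand with more than about 3 kg (30 N). Then draw the cup out, leaving the holder sitting upright on the stand, and set the cup down gently, upright, on the tray's floor beside the cup that is already there. Leave the other things where they are.

Things in the scene. Friction and masses are not known exactly. Their poses are not given: they have to be found in the camera images.
- holder: Oblong wooden block, 92 mm long (its x), 54 mm wide (its y), 44 mm high, loose, upright, about 0.2 kg; origin at the centre of its underside, z up. Its lowest 8 mm is a foot plate 70 by 50 mm, glued on by hand, with a 12.6 mm access hole through it under the cup. The hole lies on the block's long centre line (y = 0) but up to 10 mm from the middle either way along x, hidden: feel for it.
- recess_mouth (a point): Middle of the holder's top, 44 mm above its underside: mouth of the 36 mm wide round recess in which the cup sits, its top 2 mm below the mouth, too low to grasp. Two sprung cork liners deep in the recess grip the cup: 6 to 14 N push it up, and it comes loose once raised by 13 mm. Before that, pulling on the cup lifts the whole holder.
- cup_mid (a point): Centre (half-way up) of the steel candle cup in the holder: a straight cylinder 34 mm across, 34 mm high, about 0.06 kg. At the start its bottom is 8 mm above the holder's underside. z along its axis.
- stand: Knock-out stand, fixed: round dark steel base 100 mm across, origin at the centre of its underside, z up. On it a round plywood rest plate 90 mm across, its top 52 mm above the table, sprung (gives 1 mm for each 3 N, 7 mm at most); a fixed steel pin 10 mm thick with a rounded tip stands up through its middle. A holder seated on it, at any yaw, has its cup raised 22 mm, 20 mm proud of the block.
- pin_tip (a point): Top of the stand's pin, on its axis: 82 mm above the table, 30 mm above the rest plate.
- tray: Shallow white tray, fixed, 200 mm (its x) by 140 mm (its y) outside, walls 4 mm thick and 16 mm high, floor 4 mm thick; origin at the centre of its underside. One cup already stands in its +x half; the -x half is free.
- spare_mid (a point): Centre (half-way up) of the like steel cup, 34 mm across and 34 mm high, already standing loose in the tray; leave it alone.
- tape: Bystander: paper tape roll, 68 mm across, 18 mm high, lying flat; origin at the centre of its underside.
- small_holder: Bystander: small square wooden holder, empty, 60 by 60 by 20 mm; origin at the centre of its underside.
- pot: Bystander: white open pot, 76 mm across, 85 mm high; origin at the centre of its underside.
- glue: Bystander: white bottle, 44 mm across, 120 mm high; origin at the centre of its underside.
- cone: Bystander: brown cone ornament, tree-shaped, 60 mm across, 105 mm high; origin at the centre of its underside.
Things that resemble listed ones, but are neither listed nor needed, are in the scene too. What is shaped like the part that bears spare_mid but purple or red is not meant.

How it is judged:
On the way:
1. the holder has been pressed down over the pin onto the rest plate and the pin has poked the cup up, at least 16 mm above its start in the holder (horizontal distance between holder and stand below 0.016 m and z of holder in the frame of stand between 0.043 and 0.056 m and angle between holder's own z axis and vertical below 0.1 rad and z of cup_mid in the frame of holder above 0.041 m and horizontal distance between cup_mid and holder below 0.006 m), for 0.2 s.
At the end, for the whole second after the job is handed in: The cup stands upright (within 9 degrees) on the floor of the tray, at rest; the holder sits upright (within 6 degrees) and at rest on the stand's rest plate, over the pin (its middle within 16 mm of the pin's axis, its underside 43 to 56 mm above the table); the other cup in the tray still stands (horizontal distance between holder and stand below 0.016 m and z of holder in the frame of stand between 0.043 and 0.056 m and angle between holder's own z axis and vertical below 0.1 rad and x of cup_mid in the frame of tray between -0.096 and 0.096 m and y of cup_mid in the frame of tray between -0.066 and 0.066 m and z of cup_mid in the frame of tray between 0.018 and 0.025 m and angle between each of cup_mid, spare_mid's own z axis and vertical below 0.15 rad and linear speed of each of cup, holder below 0.02 m/s); the robot touches nothing.
It fails at once if the holder is pressed against the stand (pin or rest plate) with more than 30 N (contact force between holder and stand above 30 N).
It fails at once if the pin is pressed against the cup with more than 30 N (contact force between cup and stand above 30 N).
It fails at once if the cup is dropped into the tray (strikes it faster than 0.5 m/s) (contact force between cup and tray above 0.3 N and linear speed of cup above 0.5 m/s).
It fails at once if the other cup in the tray is shifted by more than 30 mm or tipped (distance of spare_mid from where it was at the start of the episode above 0.03 m or angle between spare_mid's own z axis and vertical above 0.4 rad).
It fails at once if a bystander is moved by more than 40 mm (distance of any of tape, small_holder, pot, glue, cone from where it was at the start of the episode above 0.04 m).
It also fails if it takes over 72 s, if anything falls off the work surface, if the arm or the gripper's body presses on something with over 40 N, if the wrist force passes 120 N, or if a joint passes its speed limit or range.

### The arm

A 7-joint arm with a two-finger parallel gripper is mounted at the origin on the work surface. World frame = base frame: x ahead of the robot, y to its left, z up, the work surface at z = 0. Lengths are in m, angles in rad, forces in N, time in s.
With the tool pointing down it reaches from about 0.4 to 0.85 m from the base axis. Payload 10.4 kg.
Tool frame: the origin (TCP) lies at the very end of the fingers, on their centre line; the grasp point (between the pads) lies 19 mm behind it; x points along the fingers, z is the direction in which the jaws open and shut, and the axes are right-handed (so a half turn about x gives the same grasp; the last joint's range is limited). The gripper opens to 85 mm and grips with 20 to 120 N. Pads are 22 mm wide; open, the fingers measure 114 mm over their backs; the gripper's body (76 mm by 85 mm) begins 54 mm behind the grasp point. The pads swing forward as they close: fully open they stand 13 mm farther back than shut.
Start: joints at [1.134, 0.332, -0.065, 1.46, 0.022, 1.35, -0.088], TCP at [0.251, -0.572, 0.231] pointing down, gripper open.
Joint ranges: [-2.6, 2.6], [-0.5, 2.12], [-1.47, 1.34], [0.16, 2.42], [-1.27, 4.41], [0.06, 2.06], [-2.6, 2.6]. Speed limits (rad/s): [2.22, 2.22, 2.79, 2.79, 3.14, 3.14, 3.14].

### API

Orientations are given as a unit quaternion [x, y, z, w].
In Python, from workcell import telemetry, viewer, manip, spot_in, mark_of gives the robot as it stands. The module is installed in compiled form; this text tells all that it offers.
- The arm moves only by the shell command python3 -m crank 'ROWS' [FORCE]. ROWS is JSON, a list of rows, each a list of 3 entries, a list of its own where there are three numbers: the closure, from 0 (fully open) to 1 (shut), then the shift along the world's x, y, z in cm, then the turn, a rotation vector about the world's x, y, z in rad. A call has 1 to 12 rows; each row shifts and turns the commanded pose from where the row before left it; what a row does not reach is not made up. A row lasts 1/12 s, in which the tool goes at most 41.7 mm and 7.16 degrees, less where a joint would pass 70% of its speed; a pose out of reach is approached as far as the arm can. A call with a gripper value outside its range is refused whole. The fingers move at their own pace and stop on an object; FORCE is the grip in N (left out, the last holds). Time passes only in rows, so rows that do not move let the fingers close. It gives the time, the measured TCP pose, the force and the opening at its end, in the units of the state.
- telemetry.get_obs(): the state, without advancing time (a new reading comes with each control period).
- viewer.camera(name): name is "scene" or "top"; returns a dict with "frame" (480x640x3 uint8, red, green, blue), "intrinsics" (3x3 intrinsics, pixels), "cam_to_world" (4x4, takes a point from camera to world coordinates). Camera axes: x right, y up, looking along -z (the intrinsics and any distortion apply to the point x, -y, -z); pixel columns grow to the right and rows downward; lengths in m; the calibration is good to about 2 mm. A picture is of the moment at which its call begins. There is no depth.
- manip.hand_in(): hands the job in, once; it reports no verdict.
Trained networks look in a picture, given as the dict that the camera call returned (one of the last four; its "shot" number tells which), for a name from the list of things; names that differ only in an ending like _2 or _b are one class to them, and where a whole thing is asked for, a point or a joint stands for the part that bears it (a point fixed in the world has none). Each returns a list of dicts, best first, with "conf" (0 to 1); they miss things now and then, are a little off and sometimes report something else, mostly with a low value. They report only what shows in the picture. A call takes as long as a camera call. They do not tell look-alikes from the thing itself.
- spot_in(thing, picture): "location" ([x, y, z] in m, in the coordinates of the camera as it stood for that picture, good to about 4 mm: the middle of the surface that is visible of it).
- mark_of(thing, picture): "location" ([x, y, z] in m, in the coordinates of the camera as it stood for that picture, good to about 4 mm: a listed point, or the origin of a listed thing).
The state is a dict: "clock": time; "joint_pos": joint angles; "joint_velocities": joint speeds; "tau": joint torques, N m; "position": TCP position; "ee_rot": TCP orientation; "ft_force": force on the tool from outside, world axes, zero at the start; "torque": the same for the moment, N m; "grip_width": opening from 0.0 (shut) to 1.0 (fully open).
Only numpy, scipy, OpenCV 4.12 (cv2) and the standard library are available. Lean on these libraries where they do the work, as an engineer would, in place of code of your own. Each camera call takes 0.05 s, during which the arm holds its last target. There are 200 camera calls.

## Working session

There is one attempt and no reset: what is moved stays moved. The work goes in short steps, Python scripts to look and compute and a shell command to move; the robot and the scene stay as the last step left them, time stands still between calls to the robot, and variables do not carry over. Pictures are saved under pics/ and viewed, about 8 in all and at most 12, crops included, and the job is handed in when it is done.

```bash
mkdir -p pics; cat > h.py <<'E'
import numpy as np, cv2
from workcell import telemetry, viewer, manip, spot_in, mark_of
def w(p,l): 
    T=np.array(p["cam_to_world"]); return (T@np.append(l,1))[:3]
def px(p,l):
    K=np.array(p["intrinsics"]); v=np.array([l[0],-l[1],-l[2]]); u=K@v; return (u[:2]/u[2]).round().astype(int)
def find(p,names,f=mark_of,n=3):
    for t in names:
        for d in f(t,p)[:n]: print(t,round(d["conf"],2),w(p,d["location"]).round(4),px(p,d["location"]))
def proj(p,X):
    T=np.linalg.inv(np.array(p["cam_to_world"])); return px(p,(T@np.append(X,1))[:3])
def unproj(p,uv,z):
    T=np.array(p["cam_to_world"]);K=np.array(p["intrinsics"]); r=np.linalg.inv(K)@[uv[0],uv[1],1]; d=T[:3,:3]@[r[0],-r[1],-r[2]]; o=T[:3,3]; return o+d*(z-o[2])/d[2]
def save(p,n): cv2.imwrite("pics/"+n,np.array(p["frame"])[:,:,::-1])
E
python3 - <<'E'
from h import *
for c in ("scene","top"):
    p=viewer.camera(c); save(p,c+"0.png"); print(c, np.array(p["cam_to_world"])[:3,3])
    find(p,["holder","recess_mouth","cup_mid","stand","pin_tip","tray","spare_mid","tape","small_holder","pot","glue","cone"])
o=telemetry.get_obs(); print(o)
E
```

```text
scene [ 1.01738657 -0.56686216  0.85318817]
holder 0.8 [0.5237 0.2706 0.0015] [352 186]
recess_mouth 0.61 [0.5225 0.2703 0.0466] [353 172]
cup_mid 0.64 [0.5209 0.2698 0.0266] [352 178]
cup_mid 0.61 [ 0.5264 -0.0122  0.0792] [282 231]
stand 0.78 [ 0.5244 -0.0123  0.0028] [282 255]
pin_tip 0.77 [ 0.53   -0.012   0.0801] [283 232]
tray 0.87 [ 0.4609 -0.2727  0.007 ] [174 320]
spare_mid 0.82 [ 0.6155 -0.3424  0.0145] [206 388]
spare_mid 0.66 [ 0.6132 -0.2539  0.0178] [238 350]
spare_mid 0.57 [ 0.5218 -0.2654  0.0217] [198 329]
tape 0.75 [0.7076 0.1105 0.0019] [382 258]
small_holder 0.92 [ 0.7383 -0.1735  0.0008] [318 359]
pot 0.55 [ 0.6661  0.4074 -0.    ] [428 180]
glue 0.89 [ 6.683e-01 -4.178e-01  4.000e-04] [198 444]
cone 0.98 [ 0.7805 -0.0088  0.0025] [383 310]
top [0.37259345 0.0048182  1.27642355]
holder 0.7 [0.5233 0.2747 0.0012] [207 277]
recess_mouth 0.21 [ 0.4552 -0.2678 -0.0014] [440 327]
cup_mid 0.76 [0.5249 0.274  0.0209] [206 275]
stand 0.59 [ 5.302e-01 -1.240e-02  1.000e-04] [331 285]
pin_tip 0.68 [ 0.5271 -0.0102  0.0806] [331 281]
tray 0.89 [ 0.455  -0.267   0.0014] [440
[... 580 characters left out ...]
213] [444 297]
{'clock': 1.3, 'joint_pos': array([ 1.13440221,  0.33220475, -0.06469761,  1.46009399,  0.02157233,
        1.34991308, -0.08853509]), 'joint_velocities': array([-0.00012158, -0.00060361, -0.0001736 , -0.0014558 , -0.00017962,
       -0.00022746,  0.0007391 ]), 'tau': array([ 1.14060956e-04, -6.25221848e+01,  4.92516300e-02, -3.91824210e+01,
        1.64960744e-02,  1.83314449e-03,  2.71983545e-06]), 'position': array([ 0.25133474, -0.57225751,  0.23133741]), 'ee_rot': array([ 0.38663563,  0.59201079, -0.38663714,  0.5920708 ]), 'ft_force': array([-0.73975537,  0.64942288,  0.12594764]), 'torque': array([ 0.04886485,  0.01389553, -0.02581937]), 'grip_width': 1.001548711526049}
```

```bash
python3 - <<'E'
import cv2,numpy as np
s=cv2.imread("pics/scene0.png");t=cv2.imread("pics/top0.png")
a=cv2.resize(t[240:320,165:265],(400,320),interpolation=cv2.INTER_CUBIC)
b=cv2.resize(t[230:380,380:520],(400,428),interpolation=cv2.INTER_CUBIC)[:280]
c=cv2.resize(s[150:420,140:400],(400,415))
L=np.vstack([a,b]); R=np.vstack([c,np.zeros((185,400,3),np.uint8)])
cv2.imwrite("pics/m0.png",np.hstack([L,R]))
E
python3 - <<'E'
from scipy.spatial.transform import Rotation as R
print(R.from_quat([0.38663563,0.59201079,-0.38663714,0.5920708]).as_matrix().round(3))
E
```

```text
[[ 0.     0.916  0.402]
 [-0.     0.402 -0.916]
 [-1.     0.     0.   ]]
```

View pics/scene0.png

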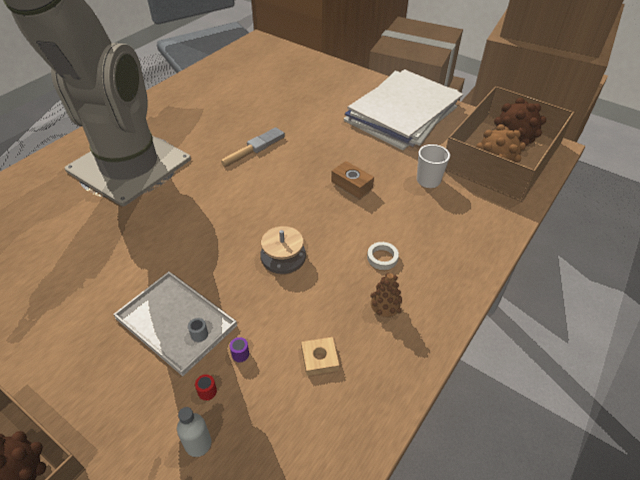

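View pics/m0.png

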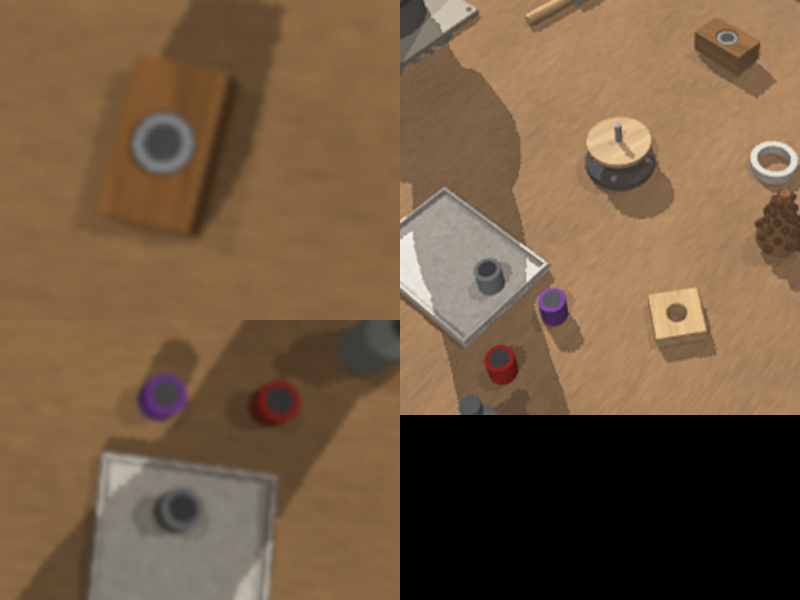

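The scene picture shows the holder at (352,178), the stand at (282,245) and the tray at (174,320). Three things are cup-shaped: grey steel (198,329) in the tray, purple (239,349) and red (205,386). The steel one in the tray is the spare, since the coloured ones are ruled out. The top crop shows the holder's top face clearly, so I'll compute its pose and the plate centre.

```bash
python3 - <<'E'
from h import *
p=viewer.camera("top"); q=viewer.camera("scene")
c=np.array([(137,57),(233,78),(195,234),(100,213)])/4+[165-.4,240-.4]
P=np.array([unproj(p,x,.044) for x in c]); print(P.round(4),P.mean(0).round(4))
d=P[0]+P[1]-P[2]-P[3]; print("yaw",np.degrees(np.arctan2(d[1],d[0])), np.linalg.norm(d)/2, np.linalg.norm(P[0]-P[1]))
cupc=unproj(p,np.array([163,143])/4+[164.6,239.6],.042); print("cup top",cupc)
for im,n,(x0,x1,y0,y1) in((p,"t",(295,370,245,325)),(q,"s",(250,315,220,275))):
    f=np.array(im["frame"])[y0:y1,x0:x1]; hsv=cv2.cvtColor(f,cv2.COLOR_RGB2HSV)
    m=((hsv[...,2]>165)).astype(np.uint8)
    m=cv2.morphologyEx(m,cv2.MORPH_CLOSE,np.ones((7,7)))
    k,l,st,ce=cv2.connectedComponentsWithStats(m); i=1+st[1:,4].argmax()
    ct=max(cv2.findContours((l==i).astype(np.uint8),0,1)[0],key=len)
    e=cv2.fitEllipse(cv2.convexHull(ct)); uv=np.array(e[0])+[x0,y0]; print(n,st[i],e,uv,unproj(im,uv,.052).round(4))
find(p,["stand","pin_tip","holder","tray"],n=1);find(q,["stand","pin_tip"],n=1)
f=np.array(p["frame"])[230:400,180:520,::-1]; cv2.imwrite("pics/t1.png",cv2.resize(f,None,fx=2.35,fy=2.35,interpolation=2))
E
```

```text
[[0.569  0.2917 0.044 ]
 [0.5616 0.2362 0.044 ]
 [0.4726 0.2466 0.044 ]
 [0.4797 0.3007 0.044 ]] [0.5207 0.2688 0.044 ]
yaw -6.1822511060340855 0.0896159700524009 0.055975432836955205
cup top [0.52186856 0.27123807 0.042     ]
t [  17   19   39   39 1176] ((36.198753356933594, 38.2413444519043), (38.289405822753906, 38.70591735839844), 147.70294189453125) [331.19875336 283.24134445] [ 0.5267 -0.0117  0.052 ]
s [   0    0   65   55 2466] ((20.645160675048828, 25.54838752746582), (56.20378875732422, 144.403564453125), 85.25806427001953) [270.64516068 245.54838753] [ 0.5167 -0.0388  0.052 ]
stand 0.68 [ 0.5257 -0.0125 -0.0012] [331 287]
pin_tip 0.8 [ 0.5292 -0.0103  0.0815] [331 280]
holder 0.74 [0.5232 0.274  0.002 ] [208 277]
tray 0.9 [ 0.4585 -0.2711 -0.0008] [441 325]
stand 0.97 [ 0.5256 -0.0165  0.0018] [282 256]
pin_tip 0.76 [ 0.5282 -0.0155  0.0796] [281 232]
```

```bash
python3 -m crank '[[0,[1,4,0],[0,0,0.12]],[0,[1,4,0],[0,0,0.12]],[0,[1,4,0],[0,0,0.12]],[0,[1,4,0],[0,0,0.12]],[0,[1,4,0],[0,0,0.12]],[0,[1,4,0],[0,0,0.12]],[0,[1,4,0],[0,0,0.12]],[0,[1,4,0],[0,0,0.12]],[0,[1,4,0],[0,0,0.12]],[0,[1,4,0],[0,0,0.12]],[0,[1,4,0],[0,0,0.12]],[0,[1,4,0],[0,0,0.12]]]' 40
```

```text
clock: 2.7
position: [0.3713, -0.0904, 0.2316]
ee_rot: [-0.102, 0.699, 0.101, 0.7]
ft_force: [1.4, -0.7, 0.4]
grip_width: 1.003
```

```bash
python3 -m crank '[[0,[1.5,3.6,0],[0,0,0.118]],[0,[1.5,3.6,0],[0,0,0.118]],[0,[1.5,3.6,0],[0,0,0.118]],[0,[1.5,3.6,0],[0,0,0.118]],[0,[1.5,3.6,0],[0,0,0.118]],[0,[1.5,3.6,-1],[0,0,0.118]],[0,[1.5,3.6,-1],[0,0,0.118]],[0,[1.5,3.6,-1.5],[0,0,0.118]],[0,[1.5,3.6,-1.5],[0,0,0.118]],[0,[1.5,3.7,-1.5],[0,0,0.118]],[0,[0,0,0],[0,0,0]],[0,[0,0,0],[0,0,0]]]'
python3 - <<'E'
from h import *
from scipy.spatial.transform import Rotation as R
p=viewer.camera("top"); q=viewer.camera("scene")
o=telemetry.get_obs(); M=R.from_quat(o["ee_rot"]).as_matrix();print(o["position"],M.round(3),o["ft_force"],o["joint_pos"])
find(q,["holder","recess_mouth","cup_mid"],n=1);find(p,["tray"],n=1)
a=np.array(q["frame"])[60:240,260:460,::-1]; b=np.array(p["frame"])[200:350,120:300,::-1]
cv2.imwrite("pics/m1.png",np.hstack([cv2.resize(a,(400,360)),cv2.resize(b,(400,360))]))
E
```

```text
clock: 3.7
position: [0.5197, 0.2699, 0.1646]
ee_rot: [-0.472, 0.526, 0.475, 0.524]
ft_force: [0.9, -0.9, 1.0]
grip_width: 0.999
[0.52098454 0.26721454 0.16694417] [[-0.    -0.994  0.109]
 [-0.     0.109  0.994]
 [-1.     0.    -0.   ]] [ 0.39381491 -1.02603376  0.03111297] [ 0.16957368  0.43719385 -0.91408847  1.61615807  0.35920921  1.26695136
  0.65360061]
holder 0.7 [0.5216 0.2709 0.0016] [352 186]
recess_mouth 0.71 [0.5199 0.2662 0.0457] [351 173]
cup_mid 0.64 [0.5169 0.2707 0.0254] [351 178]
tray 0.78 [ 0.4586 -0.2659 -0.001 ] [439 325]
```

View pics/m1.png

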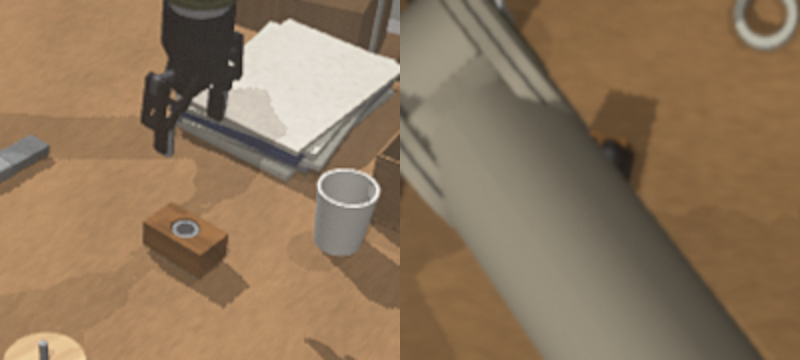

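The fingers hover over the holder, aligned with its width. Descending and gripping.

```bash
python3 -m crank '[[0,[0,0.05,-3],[0,0,0]],[0,[0,0.05,-3],[0,0,0]],[0,[0,0.05,-3],[0,0,0]],[0,[0,0.05,-2.5],[0,0,0]],[0,[0,0,-2],[0,0,0]],[0,[0,0,-1.5],[0,0,0]],[0,[0,0,-1],[0,0,0]],[0,[0,0,0],[0,0,0]]]'
python3 -m crank '[[1,[0,0,0],[0,0,0]],[1,[0,0,0],[0,0,0]],[1,[0,0,0],[0,0,0]],[1,[0,0,0],[0,0,0]],[1,[0,0,0],[0,0,0]],[1,[0,0,0],[0,0,0]],[1,[0,0,0],[0,0,0]],[1,[0,0,0],[0,0,0]]]' 60
python3 -m crank '[[1,[0,0,0],[0,0,0]],[1,[0,0,0],[0,0,0]],[1,[0,0,0],[0,0,0]]]' 60
```

```text
clock: 4.67
position: [0.5205, 0.2687, 0.0056]
ee_rot: [-0.472, 0.527, 0.472, 0.526]
ft_force: [-1.3, -0.4, -0.6]
grip_width: 1.002
clock: 5.33
position: [0.5218, 0.2701, 0.0084]
ee_rot: [-0.473, 0.526, 0.472, 0.527]
ft_force: [-1.0, -0.7, 4.5]
grip_width: 0.621
clock: 5.58
position: [0.5218, 0.2702, 0.0085]
ee_rot: [-0.473, 0.525, 0.472, 0.527]
ft_force: [-1.6, -0.9, 5.2]
grip_width: 0.623
```

```bash
python3 -m crank '[[1,[0,0,0.5],[0,0,0]],[1,[0,0,1.5],[0,0,0]],[1,[0,0,3],[0,0,0]],[1,[0,0,4],[0,0,0]],[1,[0,0,4],[0,0,0]],[1,[0,0,2],[0,0,0]],[1,[0,0,0],[0,0,0]],[1,[0,0,0],[0,0,0]]]'
python3 -m crank '[[1,[0,-2,0],[0,0,0.054]],[1,[0.1,-3,0],[0,0,0.054]],[1,[0.1,-3.2,0],[0,0,0]],[1,[0.1,-3.5,0],[0,0,0]],[1,[0.1,-3.5,0],[0,0,0]],[1,[0.1,-3.5,0],[0,0,0]],[1,[0.1,-3.5,0],[0,0,0]],[1,[0,-3,0],[0,0,0]],[1,[0,-2,0],[0,0,0]],[1,[0,-1,0],[0,0,0]],[1,[0,0,0],[0,0,0]],[1,[0,0,0],[0,0,0]]]'
python3 - <<'E'
from h import *
from scipy.spatial.transform import Rotation as R
q=viewer.camera("scene")
for _ in range(4):
    viewer.camera("top"); o=telemetry.get_obs(); print(o["position"].round(4),o["ft_force"].round(2),o["torque"].round(2),o["grip_width"])
M=R.from_quat(o["ee_rot"]).as_matrix();print(M.round(3))
find(q,["holder","cup_mid","pin_tip","stand"],n=2)
cv2.imwrite("pics/m2.png",cv2.resize(np.array(q["frame"])[130:300,190:400,::-1],None,fx=3.5,fy=3.5,interpolation=2))
E
```

```text
clock: 6.25
position: [0.5213, 0.27, 0.1586]
ee_rot: [-0.473, 0.525, 0.472, 0.527]
ft_force: [-0.6, 1.1, -3.5]
grip_width: 0.621
clock: 7.25
position: [0.5264, -0.0116, 0.1561]
ee_rot: [-0.5, 0.5, 0.501, 0.5]
ft_force: [-0.1, 0.0, -3.2]
grip_width: 0.621
[ 0.5266 -0.0103  0.1565] [ 0.54 -0.26 -2.63] [ 0.05 -0.05 -0.05] 0.6251507441024339
[ 0.5267 -0.0103  0.1566] [ 0.25  0.11 -2.32] [0.01 0.04 0.  ] 0.6220281329006611
[ 0.5268 -0.0105  0.1567] [ 0.07  0.27 -2.34] [ 0.02  0.07 -0.03] 0.6237900240115498
[ 0.5268 -0.0108  0.1567] [-0.17  0.5  -2.7 ] [ 0.04 -0.03  0.  ] 0.6228940678313217
[[-0.    -1.    -0.003]
 [ 0.001 -0.003  1.   ]
 [-1.     0.     0.001]]Traceback (most recent call last):
  File "<stdin>", line 7, in <module>
  File "h.py", line 9, in find
    for d in f(t,p)[:n]: print(t,round(d["conf"],2),w(p,d["location"]).round(4),px(p,d["location"]))
             ~^^^^^
ValueError: only the last four pictures can be asked about
```

```bash
python3 - <<'E'
from h import *
q=viewer.camera("scene")
find(q,["holder","cup_mid","pin_tip","stand"],n=2)
cv2.imwrite("pics/m2.png",cv2.resize(np.array(q["frame"])[110:290,190:400,::-1],None,fx=3.3,fy=3.3,interpolation=2))
E
```

```text
holder 0.87 [ 0.5257 -0.0104  0.1483] [280 207]
pin_tip 0.73 [ 0.5273 -0.0118  0.0787] [282 232]
stand 0.81 [ 0.5258 -0.0131  0.003 ] [283 255]
```

View pics/m2.png

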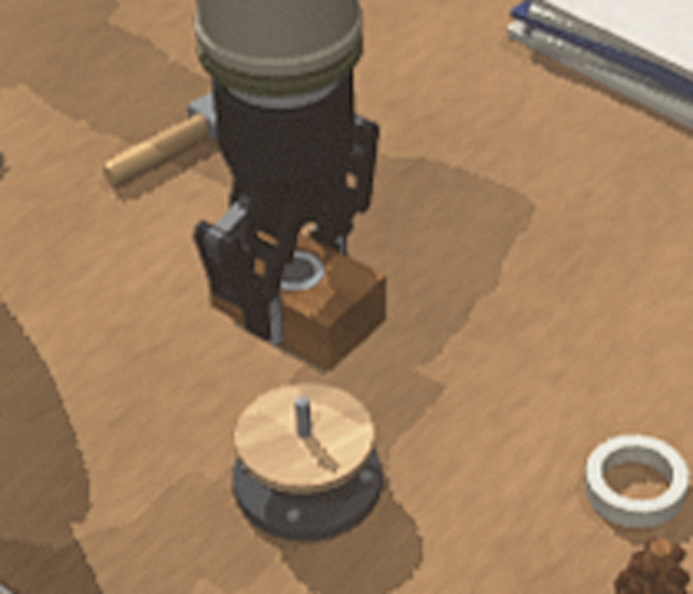

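The holder is gripped level over the stand (plate at about (305,435) in the crop). Going to one end of the search line and down to just above the pin.

```bash
python3 -m crank '[[1,[0.6,0,-1],[0,0,0]],[1,[0.6,0,-2],[0,0,0]],[1,[0,0,-2],[0,0,0]],[1,[0,0,-1],[0,0,0]],[1,[0,0,-0.3],[0,0,0]],[1,[0,0,0],[0,0,0]],[1,[0,0,0],[0,0,0]],[1,[0,0,0],[0,0,0]]]'
for i in 1; do python3 -m crank '[[1,[0,0,-0.1],[0,0,0]],[1,[0,0,0],[0,0,0]]]'; python3 -m crank '[[1,[0,0,-0.1],[0,0,0]],[1,[0,0,0],[0,0,0]]]';python3 -m crank '[[1,[0,0,-0.1],[0,0,0]],[1,[0,0,0],[0,0,0]]]';python3 -m crank '[[1,[0,0,-0.1],[0,0,0]],[1,[0,0,0],[0,0,0]]]'; done | grep -E "pos|ft"
```

```text
clock: 8.42
position: [0.5396, -0.0123, 0.0949]
ee_rot: [0.5, -0.5, -0.5, -0.5]
ft_force: [-0.0, -0.6, -2.0]
grip_width: 0.621
position: [0.5392, -0.0124, 0.0933]
ft_force: [0.8, -0.9, -2.1]
position: [0.5389, -0.0124, 0.0918]
ft_force: [-0.8, -0.1, -2.5]
position: [0.5388, -0.0124, 0.0906]
ft_force: [0.3, -0.2, -2.2]
position: [0.539, -0.0123, 0.0903]
ft_force: [-3.9, -0.9, 4.3]
```

Contact at TCP z 0.0903, about 6.5 N. Now sliding towards -x with light contact, reading every 1 mm.

```bash
for i in 1; do python3 -m crank '[[1,[-0.1,0,0],[0,0,0]],[1,[0,0,0],[0,0,0]]]'; python3 -m crank '[[1,[-0.1,0,0],[0,0,0]],[1,[0,0,0],[0,0,0]]]';python3 -m crank '[[1,[-0.1,0,0],[0,0,0]],[1,[0,0,0],[0,0,0]]]';python3 -m crank '[[1,[-0.1,0,0],[0,0,0]],[1,[0,0,0],[0,0,0]]]'; done | grep -E "pos|ft"
```

```text
position: [0.5386, -0.0123, 0.0904]
ft_force: [1.5, 0.4, 2.5]
position: [0.5377, -0.0122, 0.0903]
ft_force: [3.3, -0.5, 4.6]
position: [0.5366, -0.0123, 0.0903]
ft_force: [4.5, -0.3, 4.3]
position: [0.5356, -0.0123, 0.0903]
ft_force: [3.2, -0.4, 5.2]
```

```bash
for i in 1; do python3 -m crank '[[1,[-0.1,0,0],[0,0,0]],[1,[0,0,0],[0,0,0]]]'; python3 -m crank '[[1,[-0.1,0,0],[0,0,0]],[1,[0,0,0],[0,0,0]]]';python3 -m crank '[[1,[-0.1,0,0],[0,0,0]],[1,[0,0,0],[0,0,0]]]';python3 -m crank '[[1,[-0.1,0,0],[0,0,0]],[1,[0,0,0],[0,0,0]]]'; done | grep -E "pos|ft"
```

```text
position: [0.5346, -0.0123, 0.0903]
ft_force: [4.5, 0.9, 4.7]
position: [0.5336, -0.0122, 0.0903]
ft_force: [4.0, -0.2, 5.8]
position: [0.5326, -0.0122, 0.0903]
ft_force: [4.6, 0.1, 5.5]
position: [0.5316, -0.0122, 0.0903]
ft_force: [3.9, 0.0, 5.4]
```

```bash
for i in 1; do python3 -m crank '[[1,[-0.1,0,0],[0,0,0]],[1,[0,0,0],[0,0,0]]]'; python3 -m crank '[[1,[-0.1,0,0],[0,0,0]],[1,[0,0,0],[0,0,0]]]';python3 -m crank '[[1,[-0.1,0,0],[0,0,0]],[1,[0,0,0],[0,0,0]]]';python3 -m crank '[[1,[-0.1,0,0],[0,0,0]],[1,[0,0,0],[0,0,0]]]'; done | grep -E "pos|ft"
```

```text
position: [0.5306, -0.0122, 0.0903]
ft_force: [4.2, 0.1, 5.3]
position: [0.5296, -0.0122, 0.0903]
ft_force: [4.5, 0.9, 5.6]
position: [0.5286, -0.0123, 0.0903]
ft_force: [2.8, -0.1, 6.0]
position: [0.5275, -0.0122, 0.0903]
ft_force: [4.1, -0.4, 5.8]
```

```bash
for i in 1; do python3 -m crank '[[1,[-0.1,0,0],[0,0,0]],[1,[0,0,0],[0,0,0]]]'; python3 -m crank '[[1,[-0.1,0,0],[0,0,0]],[1,[0,0,0],[0,0,0]]]';python3 -m crank '[[1,[-0.1,0,0],[0,0,0]],[1,[0,0,0],[0,0,0]]]';python3 -m crank '[[1,[-0.1,0,0],[0,0,0]],[1,[0,0,0],[0,0,0]]]'; done | grep -E "pos|ft"
```

```text
position: [0.5264, -0.0122, 0.0902]
ft_force: [3.4, 0.2, 5.8]
position: [0.5252, -0.0123, 0.0901]
ft_force: [4.4, 0.5, 5.5]
position: [0.5234, -0.0123, 0.0896]
ft_force: [-0.8, -0.2, -2.7]
position: [0.5212, -0.0124, 0.0887]
ft_force: [0.3, -0.0, -3.0]
```

The contact force vanished at x ≈ 0.523: the hole is found. Descending in small steps while watching the side forces.

```bash
for i in 1; do python3 -m crank '[[1,[0,0,-0.1],[0,0,0]],[1,[0,0,0],[0,0,0]]]'; python3 -m crank '[[1,[0,0,-0.1],[0,0,0]],[1,[0,0,0],[0,0,0]]]';python3 -m crank '[[1,[0,0,-0.1],[0,0,0]],[1,[0,0,0],[0,0,0]]]'; done | grep -E "pos|ft"
```

```text
position: [0.5221, -0.0124, 0.088]
ft_force: [-0.8, 0.1, -2.3]
position: [0.5226, -0.0123, 0.0874]
ft_force: [0.4, -0.1, -1.9]
position: [0.5228, -0.0123, 0.0866]
ft_force: [0.7, 0.8, -1.4]
```

```bash
for i in 1; do python3 -m crank '[[1,[0,0,-0.1],[0,0,0]],[1,[0,0,0],[0,0,0]]]'; python3 -m crank '[[1,[0,0,-0.1],[0,0,0]],[1,[0,0,0],[0,0,0]]]';python3 -m crank '[[1,[0,0,-0.1],[0,0,0]],[1,[0,0,0],[0,0,0]]]'; done | grep -E "pos|ft"
```

```text
position: [0.5228, -0.0123, 0.0856]
ft_force: [1.4, -0.1, -2.5]
position: [0.5228, -0.0124, 0.0846]
ft_force: [-0.7, -0.7, -2.8]
position: [0.5228, -0.0123, 0.0836]
ft_force: [-0.5, 0.1, -2.1]
```

```bash
for i in 1; do python3 -m crank '[[1,[0,0,-0.1],[0,0,0]],[1,[0,0,-0.1],[0,0,0]]]'; python3 -m crank '[[1,[0,0,-0.1],[0,0,0]],[1,[0,0,0],[0,0,0]]]';python3 -m crank '[[1,[0,0,-0.1],[0,0,0]],[1,[0,0,0],[0,0,0]]]';python3 -m crank '[[1,[0,0,-0.1],[0,0,0]],[1,[0,0,0],[0,0,0]]]'; done | grep -E "pos|ft"
```

```text
position: [0.523, -0.0123, 0.0818]
ft_force: [0.0, 0.0, 3.7]
position: [0.5233, -0.0123, 0.0813]
ft_force: [-1.6, 0.1, 3.6]
position: [0.5233, -0.0123, 0.0804]
ft_force: [-2.1, -0.4, 5.5]
position: [0.5232, -0.0123, 0.0794]
ft_force: [-2.9, -0.6, 5.5]
```

```bash
for i in 1; do python3 -m crank '[[1,[-0.04,0,-0.1],[0,0,0]],[1,[0,0,-0.1],[0,0,0]],[1,[0,0,0],[0,0,0]]]'; python3 -m crank '[[1,[0,0,-0.1],[0,0,0]],[1,[0,0,-0.1],[0,0,0]]]';python3 -m crank '[[1,[0,0,-0.1],[0,0,0]],[1,[0,0,-0.1],[0,0,0]]]'; done | grep -E "pos|ft|grip"
```

```text
position: [0.5231, -0.0123, 0.0775]
ft_force: [-0.9, -0.3, 5.4]
grip_width: 0.62
position: [0.5232, -0.0123, 0.0757]
ft_force: [-2.4, -1.0, 7.6]
grip_width: 0.625
position: [0.5232, -0.0122, 0.0736]
ft_force: [-2.8, -0.8, 7.9]
grip_width: 0.624
```

```bash
for i in 1; do python3 -m crank '[[1,[-0.04,0,-0.1],[0,0,0]],[1,[0,0,-0.1],[0,0,0]],[1,[0,0,0],[0,0,0]]]'; python3 -m crank '[[1,[0,0,-0.1],[0,0,0]],[1,[0,0,-0.1],[0,0,0]]]';python3 -m crank '[[1,[0,0,-0.1],[0,0,0]],[1,[0,0,-0.1],[0,0,0]]]'; python3 -m crank '[[1,[0,0,-0.1],[0,0,0]],[1,[0,0,-0.1],[0,0,0]]]'; done | grep -E "pos|ft"
```

```text
position: [0.5228, -0.0122, 0.0714]
ft_force: [-0.2, 0.2, 3.0]
position: [0.5223, -0.0123, 0.0688]
ft_force: [0.1, -0.8, -3.0]
position: [0.5219, -0.0124, 0.0664]
ft_force: [0.4, -0.5, -2.0]
position: [0.5219, -0.0123, 0.0644]
ft_force: [0.1, -0.3, -2.8]
```

```bash
for i in 1; do python3 -m crank '[[1,[0,0,-0.1],[0,0,0]],[1,[0,0,-0.1],[0,0,0]]]'; python3 -m crank '[[1,[0,0,-0.1],[0,0,0]],[1,[0,0,0],[0,0,0]]]';python3 -m crank '[[1,[0,0,-0.1],[0,0,0]],[1,[0,0,0],[0,0,0]]]'; python3 -m crank '[[1,[0,0,-0.1],[0,0,0]],[1,[0,0,0],[0,0,0]],[1,[0,0,0],[0,0,0]]]'; done | grep -E "clock|pos|ft"
```

```text
clock: 14.92
position: [0.522, -0.0123, 0.0625]
ft_force: [-0.2, -0.3, -2.4]
clock: 15.08
position: [0.522, -0.0123, 0.0615]
ft_force: [0.9, -0.3, -1.4]
clock: 15.25
position: [0.522, -0.0123, 0.0606]
ft_force: [-0.4, 0.2, -2.2]
clock: 15.5
position: [0.5222, -0.0123, 0.0598]
ft_force: [-0.6, 0.1, -1.3]
```

```bash
python3 -m crank '[[1,[0,0,-0.1],[0,0,0]],[1,[0,0,-0.05],[0,0,0]],[1,[0,0,0],[0,0,0]],[1,[0,0,0],[0,0,0]],[1,[0,0,0],[0,0,0]]]'
python3 -m crank '[[0.3,[0,0,0],[0,0,0]],[0.2,[0,0,0],[0,0,0]],[0.1,[0,0,0],[0,0,0]],[0.1,[0,0,0],[0,0,0]],[0.1,[0,0,0],[0,0,0]],[0.1,[0,0,0],[0,0,0]]]'
python3 - <<'E'
from h import *
q=viewer.camera("scene")
find(q,["holder","cup_mid","recess_mouth"],n=2)
cv2.imwrite("pics/m3.png",cv2.resize(np.array(q["frame"])[130:290,190:400,::-1],None,fx=3.3,fy=3.3,interpolation=2))
E
```

```text
clock: 15.92
position: [0.5222, -0.0123, 0.0584]
ee_rot: [0.5, -0.5, -0.5, -0.5]
ft_force: [-0.7, -0.8, 2.9]
grip_width: 0.625
clock: 16.42
position: [0.5221, -0.0123, 0.0582]
ee_rot: [-0.5, 0.5, 0.5, 0.5]
ft_force: [0.1, -0.8, -0.1]
grip_width: 0.9
cup_mid 0.5 [ 0.5194 -0.0113  0.0971] [279 224]
recess_mouth 0.94 [ 0.5208 -0.0173  0.0934] [277 227]
recess_mouth 0.5 [ 0.522  -0.2655  0.0194] [198 330]
```

View pics/m3.png

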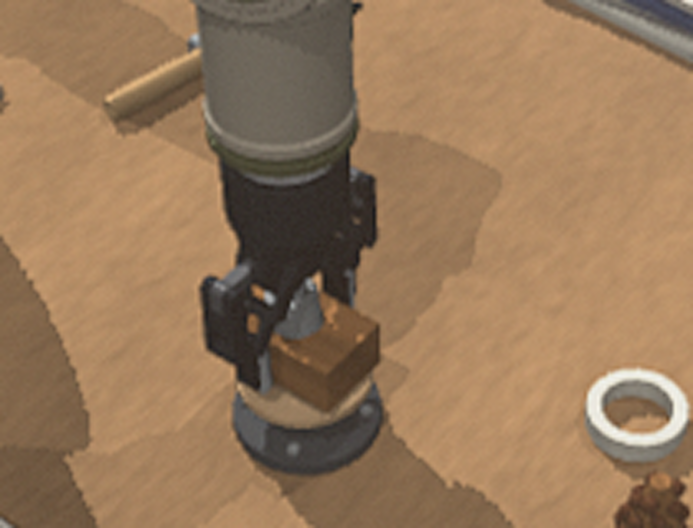

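The holder sits flat on the plate with the cup standing proud at about (305,310) in the crop. Raising to cup height and closing gently.

```bash
python3 -m crank '[[0.1,[0,0,0.5],[0,0,0]],[0.1,[0,0,1],[0,0,0]],[0.1,[0,0,1.5],[0,0,0]],[0.1,[0,0,1.5],[0,0,0]],[0.1,[0,0,0.9],[0,0,0]],[0.1,[0,0,0],[0,0,0]],[0.1,[0,0,0],[0,0,0]]]'
python3 -m crank '[[0.5,[0,0,0],[0,0,0]],[0.5,[0,0,0],[0,0,0]],[0.5,[0,0,0],[0,0,0]],[0.5,[0,0,0],[0,0,0]],[0.5,[0,0,0],[0,0,0]],[0.5,[0,0,0],[0,0,0]]]' 20
```

```text
clock: 17.2
position: [0.5224, -0.0125, 0.1127]
ee_rot: [0.5, -0.5, -0.5, -0.5]
ft_force: [0.2, 0.2, -0.4]
grip_width: 0.896
clock: 17.7
position: [0.522, -0.0122, 0.1121]
ee_rot: [-0.5, 0.5, 0.5, 0.5]
ft_force: [0.1, 0.7, 0.4]
grip_width: 0.5
```

```bash
for i in 1; do python3 -m crank '[[0.5,[0,0,-0.15],[0,0,0]],[0.5,[0,0,0],[0,0,0]]]'; python3 -m crank '[[1,[0,0,0],[0,0,0]],[1,[0,0,0],[0,0,0]],[1,[0,0,0],[0,0,0]],[1,[0,0,0],[0,0,0]]]' 20; python3 -m crank '[[1,[0,0,0],[0,0,0]],[1,[0,0,0],[0,0,0]],[1,[0,0,0],[0,0,0]]]' 40; done
python3 - <<'E'
from h import *
q=viewer.camera("scene")
cv2.imwrite("pics/m4.png",cv2.resize(np.array(q["frame"])[130:290,190:400,::-1],None,fx=3.3,fy=3.3,interpolation=2))
E
```

```text
clock: 17.87
position: [0.522, -0.0124, 0.1105]
ee_rot: [-0.5, 0.5, 0.5, 0.5]
ft_force: [-0.5, -0.6, -0.2]
grip_width: 0.497
clock: 18.2
position: [0.5221, -0.0123, 0.1108]
ee_rot: [0.5, -0.5, -0.5, -0.5]
ft_force: [-0.1, -0.1, 0.3]
grip_width: 0.381
clock: 18.45
position: [0.5222, -0.0124, 0.1109]
ee_rot: [0.5, -0.5, -0.5, -0.5]
ft_force: [0.7, 0.1, 2.5]
grip_width: 0.367
```

View pics/m4.png

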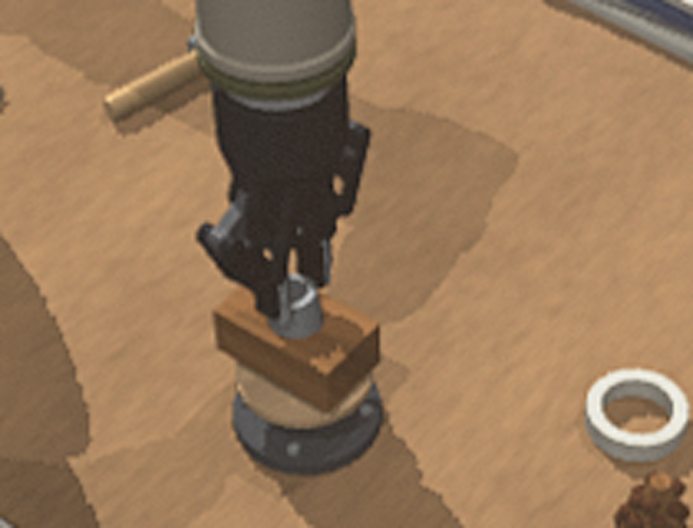

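The jaws hold the cup's proud rim. Lifting slowly first.

```bash
for i in 1; do python3 -m crank '[[1,[0,0,0.2],[0,0,0]],[1,[0,0,0.3],[0,0,0]],[1,[0,0,0.3],[0,0,0]],[1,[0,0,0],[0,0,0]]]'; python3 -m crank '[[1,[0,0,0.5],[0,0,0]],[1,[0,0,0.5],[0,0,0]],[1,[0,0,1],[0,0,0]],[1,[0,0,1.5],[0,0,0]],[1,[0,0,1.5],[0,0,0]],[1,[0,0,0],[0,0,0]]]'; done
python3 - <<'E'
from h import *
q=viewer.camera("scene"); p=viewer.camera("top")
find(q,["holder","cup_mid","recess_mouth"],n=2); find(p,["tray","spare_mid"]); find(q,["tray","spare_mid"])
a=np.array(q["frame"])[130:290,190:360,::-1]; b=np.array(p["frame"])[245:405,375:515,::-1]
cv2.imwrite("pics/m5.png",np.hstack([cv2.resize(a,(425,400)),cv2.resize(b,(350,400))]))
E
```

```text
clock: 18.83
position: [0.5224, -0.0122, 0.1194]
ee_rot: [0.5, -0.5, -0.5, -0.5]
ft_force: [0.3, 0.1, -0.8]
grip_width: 0.361
clock: 19.33
position: [0.5237, -0.012, 0.1722]
ee_rot: [0.501, -0.499, -0.499, -0.501]
ft_force: [0.5, 0.4, 0.3]
grip_width: 0.365
holder 0.59 [ 0.5223 -0.0143  0.0521] [280 240]
cup_mid 0.69 [ 0.5211 -0.0132  0.1591] [277 203]
recess_mouth 0.77 [ 0.5195 -0.0153  0.0962] [278 225]
tray 0.98 [ 0.4581 -0.2682 -0.0018] [440 325]
spare_mid 0.8 [ 0.6102 -0.2509  0.0147] [437 258]
spare_mid 0.78 [ 0.5197 -0.2696  0.0211] [444 298]
spare_mid 0.63 [ 0.6132 -0.3413  0.0166] [476 260]
tray 0.64 [ 0.4633 -0.2704  0.0051] [176 320]
tray 0.51 [ 0.7802 -0.0079  0.0034] [383 310]
spare_mid 0.93 [ 0.5214 -0.2652  0.0227] [198 328]
spare_mid 0.59 [ 0.6147 -0.255   0.0166] [239 352]
spare_mid 0.58 [ 0.6159 -0.3424  0.0147] [206 388]
```

View pics/m5.png

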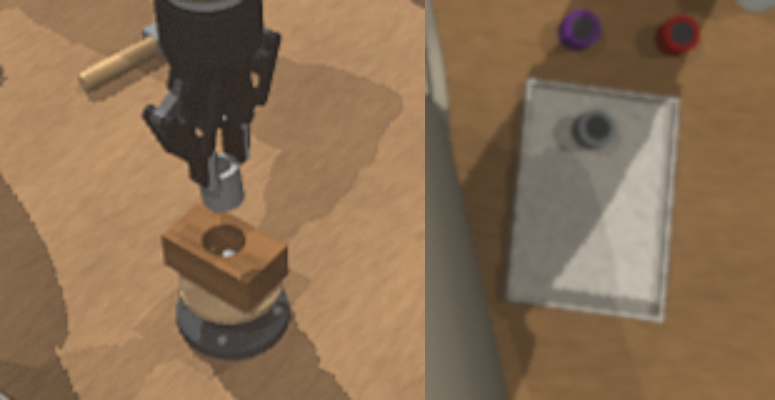

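The cup is out, and the holder sits level with the pin showing in the recess (about (225,250) left). The tray's near half is free (right, about (590,250)). Carrying the cup there.

```bash
python3 -m crank '[[1,[-0.5,-1.3,0],[0,0,0]],[1,[-1,-2.5,0],[0,0,0]],[1,[-1.3,-3,0],[0,0,0]],[1,[-1.3,-3,0],[0,0,0]],[1,[-1.3,-3,0],[0,0,0]],[1,[-1.3,-3,0],[0,0,0]],[1,[-1.3,-3,0],[0,0,0]],[1,[-1.3,-3,0],[0,0,0]],[1,[-1,-2.5,0],[0,0,0]],[1,[-0.5,-1.3,0],[0,0,0]],[1,[0,0,0],[0,0,0]],[1,[0,0,0],[0,0,0]]]'
python3 -m crank '[[1,[0,0,-2],[0,0,0]],[1,[0,0,-3],[0,0,0]],[1,[0,0,-3],[0,0,0]],[1,[0,0,-2],[0,0,0]],[1,[0,0,-1.5],[0,0,0]],[1,[0,0,-1],[0,0,0]],[1,[0,0,-0.5],[0,0,0]],[1,[0,0,0],[0,0,0]],[1,[0,0,0],[0,0,0]],[1,[0,0,0],[0,0,0]]]'
```

```text
clock: 20.78
position: [0.4138, -0.2686, 0.1685]
ee_rot: [-0.499, 0.5, 0.5, 0.5]
ft_force: [-0.3, 0.9, 0.4]
grip_width: 0.365
clock: 21.62
position: [0.4149, -0.2685, 0.0398]
ee_rot: [0.501, -0.5, -0.5, -0.5]
ft_force: [0.0, -1.1, -0.6]
grip_width: 0.365
```

```bash
python3 - <<'E'
from h import *
q=viewer.camera("scene"); p=viewer.camera("top")
find(q,["cup_mid","spare_mid"],n=4); o=telemetry.get_obs(); print(o["position"],o["ft_force"])
E
```

```text
cup_mid 0.74 [ 0.4106 -0.2674  0.0316] [156 299]
spare_mid 0.73 [ 0.5203 -0.2621  0.0206] [199 328]
spare_mid 0.67 [ 0.6127 -0.2517  0.019 ] [239 349]
spare_mid 0.58 [ 0.6141 -0.3424  0.0138] [205 388]
[ 0.41438753 -0.26860112  0.03935926] [-0.03835659 -0.37275014 -0.17971075]
```

Lowering by 1 mm steps until the floor is felt (expected near TCP z 0.033).

```bash
for i in 1; do python3 -m crank '[[1,[0,0,-0.2],[0,0,0]],[1,[0,0,-0.2],[0,0,0]],[1,[0,0,0],[0,0,0]]]'; python3 -m crank '[[1,[0,0,-0.1],[0,0,0]],[1,[0,0,0],[0,0,0]]]';python3 -m crank '[[1,[0,0,-0.1],[0,0,0]],[1,[0,0,0],[0,0,0]]]'; done | grep -E "pos|ft"
```

```text
position: [0.4145, -0.2685, 0.0348]
ft_force: [0.4, -0.6, 1.3]
position: [0.4152, -0.2685, 0.0344]
ft_force: [1.1, -0.4, 5.5]
position: [0.416, -0.2686, 0.0339]
ft_force: [2.0, 0.9, 9.3]
```

```bash
python3 -m crank '[[1,[0,0,0.1],[0,0,0]],[1,[0,0,0],[0,0,0]],[0.5,[0,0,0],[0,0,0]],[0.4,[0,0,0],[0,0,0]],[0.3,[0,0,0],[0,0,0]],[0.2,[0,0,0],[0,0,0]],[0.2,[0,0,0],[0,0,0]],[0.2,[0,0,0],[0,0,0]]]' 20
python3 -m crank '[[0.2,[0,0,0.5],[0,0,0]],[0.2,[0,0,1],[0,0,0]],[0.2,[0,0,2],[0,0,0]],[0.2,[0,0,3],[0,0,0]],[0.2,[0,0,4],[0,0,0]],[0.2,[0,0,3],[0,0,0]],[0.2,[0,-2,2],[0,0,0]],[0.2,[0,-3,0],[0,0,0]],[0.2,[0,-3,0],[0,0,0]],[0.2,[0,-3,0],[0,0,0]],[0.2,[0,0,0],[0,0,0]],[0.2,[0,0,0],[0,0,0]]]'
python3 - <<'E'
from h import *
q=viewer.camera("scene"); p=viewer.camera("top")
find(q,["cup_mid","spare_mid","holder","recess_mouth"],n=3); find(p,["spare_mid","holder"],n=4)
a=np.array(q["frame"])[130:430,100:430,::-1]; b=np.array(p["frame"])[235:405,375:515,::-1]
cv2.imwrite("pics/m6.png",np.hstack([cv2.resize(a,(440,400)),cv2.resize(b,(330,400))]))
E
```

```text
clock: 23.07
position: [0.414, -0.2683, 0.0336]
ee_rot: [-0.5, 0.5, 0.5, 0.5]
ft_force: [-0.6, -0.2, -0.4]
grip_width: 0.803
clock: 24.07
position: [0.4136, -0.3796, 0.1892]
ee_rot: [-0.499, 0.5, 0.499, 0.501]
ft_force: [-0.7, 0.5, 0.1]
grip_width: 0.797
cup_mid 0.87 [ 0.4134 -0.2691  0.0211] [158 303]
spare_mid 0.92 [ 0.6138 -0.2526  0.0143] [239 351]
spare_mid 0.79 [ 0.5243 -0.266   0.0196] [199 330]
spare_mid 0.77 [ 0.6195 -0.3421  0.0135] [208 389]
holder 0.95 [ 0.521  -0.0142  0.0521] [280 239]
recess_mouth 0.55 [ 0.5239 -0.0156  0.0973] [279 226]
spare_mid 0.66 [ 0.6113 -0.3425  0.0149] [476 261]
spare_mid 0.64 [ 0.6121 -0.2496  0.018 ] [436 257]
spare_mid 0.54 [ 0.5177 -0.2661  0.0177] [442 298]
holder 0.75 [ 0.5242 -0.0112  0.0511] [331 284]
```

View pics/m6.png

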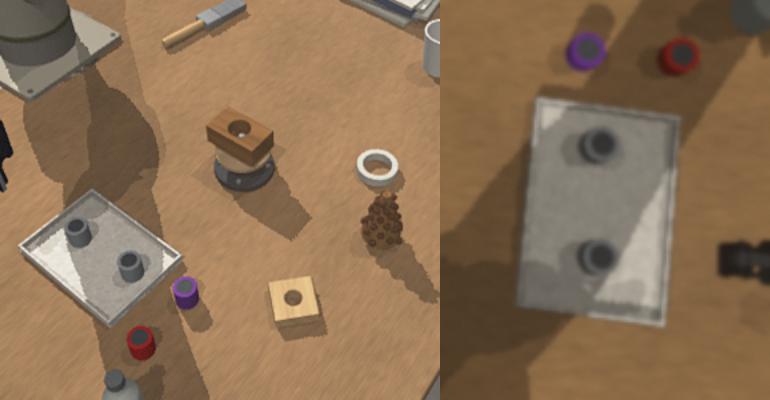

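Both cups stand upright in the tray, the holder sits level on the stand, and nothing else has moved. Handing in.

```bash
python3 -c "
from workcell import manip; print(manip.hand_in())"
```

```text
the job is handed in; nothing more can be done
None
```

The job is done and handed in at about 24 s of the 72 s allowed; no verdict was reported.

- **Pressing down:** I gripped the holder across its width and slid it lightly over the pin at about 7–8 N. The pin dropped into the hole at x ≈ 0.523. I then pressed down at up to about 11 N until the cup came loose, and seated the holder on the rest plate at about 5 N.
- **Cup:** I drew the cup out, lowered it in 1 mm steps until it touched the tray floor at about 10 N, and released it.

**Last checks:**
- **Cup:** its middle is at (0.413, -0.269, 0.021), upright on the free half of the tray floor.
- **Holder:** its underside is 51–52 mm above the table and its middle about 5 mm from the pin's axis. It looks level.
- **Spare cup:** it is where it was to within about 3 mm, which is the measuring noise.
- **Bystanders:** the tape, cone, small holder and glue look unmoved in the last picture. The pot was mostly out of the crop, but the arm never came near it after the start.
- **Gripper:** it is open and clear of everything.

No check failed. The only mismatch was the gripper opening, which read 31 mm on the 34 mm cup. The pictures showed the cup held properly.

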